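Hang the ice pail on the trolley's snap hooks

TASK

Swing the ice pail's flat-lying bail upright while the pail stands on the trolley, then carry the pail by it and hang it on the twin snap hook: press the bail gently down past both red spring keepers so that they spring shut over it, and push it home on the bottoms of both hooks with about 12 N before you let go. Keep the pail level, never press the hooks with more than 25 N, let go so that the pail hangs still, and leave the other things on the trolley where they are.

Things in the scene. Friction and masses are not known exactly. Their poses are not given: they have to be found in the camera images.
- pail: Loose steel ice pail, rim 110 mm and foot 90 mm across, 100 mm high, about 0.41 kg with its bail (varies by a quarter). Origin: centre of the underside, z up. The bail turns about the pail's x axis in two ears 88 mm above the origin, at x = +-62 mm, and lies out over the pail's -y side at the start. Hung by the bail the pail swings freely and settles level.
- bail (a joint): Angle of the brass bail (6 mm round wire): 0 = flat towards the pail's -y side, 1.57 = upright, 3.14 = flat on the +y side. It turns easily and falls back if let go. Its top is a straight wire 92 mm long, parallel to the pail's x axis, 120 mm from the ear axis.
- bail_grip (a point): Centre of the wooden roller in the middle of the bail's straight top: 14 mm thick, 36 mm long along the pail's x axis. It spins freely on the wire, so it can be pinched and held in one attitude while the bail swings. Flat, it is 88 mm above the trolley top and 65 mm out from the rim. The bare wire either side of the roller goes into the two hooks.
- hook_stand: Fixed stand with a twin snap hook. Marble foot 150 x 190 x 12 mm; brass post, 16 mm thick, at y = -90 mm, 327 mm high. Origin: on the trolley top straight below the middle between the two hook seats; z up. The hooks (6 mm rod, at x = -30 and +30 mm) reach from the post towards +y and open upwards; the 54 mm between them is free for the fingers.
- hook_nominal (a point): Nominal place of the roller's centre when hung, 255 mm above the stand's origin, wire parallel to the stand's x axis. This point is fixed on the stand, but the hooks' collar is clamped 0 to 15 mm lower or higher, and that is NOT measured: find the hooks by touch. All heights of hook and keepers shift alike. The collar holds 60 N; over 25 N of pail on hook is too much.
- hook_nose (a point): Nominal tip of the flared noses, midway between the hooks, y = +19 mm, 43 mm above the seated wire's axis (same unmeasured 15 mm shift). Each hook is a trough with a flat bottom from y = -6 to +6 mm, between the nose (inner face y = +10 mm) and a back at y = -10 mm that leans back to the keeper's pivot.
- hook_front (a point): Free point 130 mm in front (+y) of the hook seats, 326 mm above the stand's origin. The bail goes on from here: turned parallel to the stand's x axis, then moved level to y = 0, the wire passes over the nose tips and the pail's rim (108 mm below the wire) passes under the hooks at any collar height, with about 10 mm to spare each way.
- keeper_a (a joint): Angle of the red sprung keeper, 4 mm thick, closing the hook at the stand's x = -30 mm: 0 = shut (level), grows as its tip is pushed down, at most 1.3 rad; springs shut by itself. It lies 30 mm above the seated wire's axis: pivot at y = -18 mm, tip at y = +9 mm. The pail's weight alone does not open the keepers.
- keeper_b (a joint): The same for the hook at x = +30 mm. Pushed straight down at y = 0 the wire meets 10 to 14 N from both keepers together (more nearer the post), falling as they swing; some 25 mm below first touch it slips past their tips, they snap shut and the force vanishes; 10 mm lower (35 mm below first touch) it lands on the hooks: stiff, about 7 N per mm.
- shaker_tin: Bystander: steel shaker tin, 90 mm across, 170 mm high; origin under its centre.
- boston_glass: Bystander: glass Boston cup, 86 mm across, 145 mm high; origin under its centre.
- ice_mould: Bystander: blue silicone ice ball mould, 78 mm across, 68 mm high; origin under its centre.
- coaster: Bystander: white ceramic coaster, 100 mm across, 8 mm thick; origin under its centre.
- jigger: Bystander: copper jigger, 44 mm across, 85 mm high; origin under its centre.
- bitters: Bystander: amber bottle, 60 mm across, 170 mm high; origin under its centre.
Not all that is in view belongs to the job. What is shaped like the pail but blue or pink is not meant.

How it is judged:
By the outcome, as a careful person would: the job done as asked, in the order asked, and still so for the second after the job is handed in, with the robot touching nothing.
It also fails if it takes over 72 s, if anything falls off the work surface, if the arm or the gripper's body presses on something with over 40 N, if the wrist force passes 120 N, or if a joint passes its speed limit or range.

ROBOT

A 6-joint arm with a two-finger parallel gripper is mounted at the origin on the work surface. World frame = base frame: x ahead of the robot, y to its left, z up, the work surface at z = 0. Lengths are in mm, angles in degrees, forces in N, time in s.
With the tool pointing down it reaches from about 275 to 725 mm from the base axis. Payload 5.6 kg.
Tool frame: the origin (TCP) lies between the finger pads; the fingertips stand 8 mm ahead of it and the grasp point (between the pads) lies 11 mm behind it; z points along the fingers, y is the line along which they close (so a half turn about z gives the same grasp; the last joint's range is limited). The gripper opens to 85 mm and grips with 20 to 120 N. Pads are 22 mm wide; open, the fingers measure 114 mm over their backs; the gripper's body (76 mm by 85 mm) begins 54 mm behind the grasp point. The pads swing forward as they close: fully open they stand 13 mm farther back than shut.
Start: joints at [-58.694, 14.616, 6.199, 0, -81.583, -16.306], TCP at [142.371, -531.247, 239.283] pointing down, gripper open.
Joint ranges: [-168.99, 168.99], [-69.2, 112.95], [-62.41, 85.93], [-164.36, 98.24], [-168.68, -3.75], [-174.98, 174.98]. Speed limits (degrees/s): [147.25, 147.25, 180, 180, 180, 180].

INTERFACE

Orientations are given as [roll, pitch, yaw] about the fixed x, y, z axes, in that order (R = Rz(yaw) Ry(pitch) Rx(roll)).
In Python, from workcell import ctrl, read_camera, workorder gives the robot as it stands.
- The arm moves only by the shell command python3 -m handwheel 'ROWS' [OPENING] [FORCE]. ROWS is JSON, a list of rows, each a list of 4 numbers: the shift along the world's x, y, z as a fraction of full scale, then the turn about the world's z as a fraction of full scale. In form: [[tx, ty, tz, turn], ...]. A call has 1 to 5 rows; each row shifts and turns the commanded pose from where the row before left it; what a row does not reach is not made up. Full scale, the value 1, is 20 mm for a shift and 0.08 rad for a turn. A row lasts 1/12 s, in which the tool goes at most 41.7 mm and 7.16 degrees, less where a joint would pass 70% of its speed; a pose out of reach is approached as far as the arm can. A call with a number of a shift or a turn outside -1 to 1 is refused whole. A call with a gripper value outside its range is refused whole. OPENING is the finger opening in mm, from 0 to 85.4, set as the call begins (- or left out, the last holds). The fingers move at their own pace and stop on an object; FORCE is the grip in N (left out, the last holds). Time passes only in rows, so rows that do not move let the fingers close. It gives the time, the measured TCP pose, the force, the opening and the grip force at its end, in the units of the state.
- ctrl.read_state(): the state, without advancing time (a new reading comes with each control period).
- read_camera(name): name is "scene" or "top" or "wrist"; returns a dict with "image" (384x512x3 uint8, red, green, blue), "depth" (384x512 float32, mm along the optical axis (not along the pixel's ray), 0 where there is no reading), "fx", "fy", "cx", "cy" (pixels), "origin" and "attitude" of the camera in the world. Camera axes: x right, y down, z forward; pixel columns grow to the right and rows downward; lengths in mm; the calibration is good to about 2 mm. A picture is of the moment at which its call begins.
- workorder.job_done(): hands the job in; it is judged then, once.
The state is a dict: "time": time; "qpos": joint angles; "dq": joint speeds; "tau": joint torques, N m; "ee_pos": TCP position; "eef_rot": TCP orientation; "force": force on the tool from outside, world axes, zero at the start; "wrist_torque": the same for the moment, N m; "finger_gap": opening from 0.0 (shut) to 1.0 (fully open); "grasp_force": force on a finger pad.
Only numpy, scipy, OpenCV 4.12 (cv2) and the standard library are available. Lean on these libraries where they do the work, as an engineer would, in place of code of your own. Each camera call takes 0.05 s, during which the arm holds its last target. There are 200 camera calls.

## Working session

There is one attempt and no reset: what is moved stays moved. The work goes in short steps, Python scripts to look and compute and a shell command to move; the robot and the scene stay as the last step left them, time stands still between calls to the robot, and variables do not carry over. Pictures are saved under pics/ and viewed, at most 10 in all, crops included, and the job is handed in when it is done.

```bash
mkdir -p pics; ls; cat > h.py <<'E'
import numpy as np,cv2
from workcell import ctrl,read_camera,workorder
def R(c):
    a=np.array(c["attitude"],float)
    if a.shape==(3,3): return a
    from scipy.spatial.transform import Rotation as Ro
    return Ro.from_euler('xyz',a,degrees=True).as_matrix() if a.size==3 else Ro.from_quat(a).as_matrix()
def cloud(c):
    d=c["depth"];v,u=np.indices(d.shape)
    p=np.stack([(u-c["cx"])/c["fx"]*d,(v-c["cy"])/c["fy"]*d,d],-1)
    return p@R(c).T+np.array(c["origin"])
def save(n,im): cv2.imwrite(f"pics/{n}.png",im[...,::-1])
E
python3 - <<'E'
from h import *
ims=[]
for n in("scene","top"):
    c=read_camera(n); print(n,c["origin"],c["attitude"],c["fx"],c["cx"],c["cy"]); 
    np.savez(f"{n}.npz",**c); save(n+"1",c["image"])
print(ctrl.read_state())
E
```

```text
pics
scene [ 965.1627404   407.5278397  1062.24784712] [-1.46331801e+02 -1.15771945e-01  1.24036875e+02] 386.14513975424046 257.1856587425589 195.10833050683658
top [ 325.95279101  103.50580883 1185.04334368] [-1.69041315e+02 -8.81713525e-03 -8.94599223e+01] 348.1616575261273 255.49613268357618 192.44134294703053
{'time': 0.1, 'qpos': array([-5.86927080e+01,  1.46497734e+01,  6.13764565e+00, -2.28756385e-02,
       -8.15831375e+01, -1.63043887e+01]), 'dq': array([ 0.06751154, -0.15088487,  0.18331148,  0.15127907,  0.00072687,
        0.02668114]), 'tau': array([-5.02641560e-03, -3.87602055e+01,  2.38471431e+01,  5.37810087e+00,
       -3.85574443e-03,  7.69775966e-06]), 'ee_pos': array([ 142.29317766, -530.83064183,  238.48559003]), 'eef_rot': array([ 1.79902214e+02, -5.03113048e-03, -1.65000460e+02]), 'force': array([ 0.33530038,  0.53568367, -0.63923508]), 'wrist_torque': array([-0.01366221, -0.00359169,  0.01616171]), 'grasp_force': 0.0, 'finger_gap': 1.0005817587293355}
```

View pics/scene1.png

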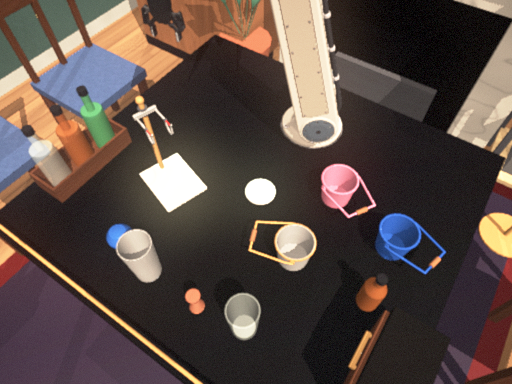

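View pics/top1.png

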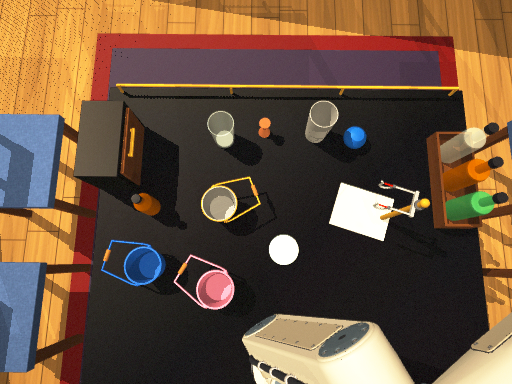

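Scene view: the candidates are the steel pail with brass bail (294,246), the pink pail (340,186) and the blue pail (398,236). The glass (243,315) and the shaker tin (138,255) could also be mistaken for it. In the top view the same things are at steel (220,204), pink (215,290), blue (145,265), glass (221,128) and tin (321,122). I choose the steel one at top (220,204), with its roller at (254,190). The stand is at top (362,211), with its hooks pointing left.

```bash
python3 - <<'E'
from h import *
t=dict(np.load("top.npz"));s=dict(np.load("scene.npz"))
P=cloud(t);Q=cloud(s)
def pr(n,P,u,v): print(n,(u,v),P[v,u].round(0))
for n,u,v in[("foot",345,210),("table",300,300),("roller",254,190),("coaster",284,249),("tin",321,122),("glass",221,128),("pailin",220,205),("posttop",425,203),("mould",355,137),("jig",265,125)]: pr(n,P,u,v)
# roller: orange
im=t["image"].astype(int);hsv=cv2.cvtColor(t["image"],cv2.COLOR_RGB2HSV)
print("hsv roller",hsv[190,254],"wire",hsv[181,238],"foot",hsv[210,345])
# steel pail points: z between 90 and 110 near
sel=(np.hypot(P[...,0]-P[205,220,0],P[...,1]-P[205,220,1])<150)
for lo,hi in((70,84),(84,94),(94,110)):
    m=sel&(P[...,2]>lo)&(P[...,2]<hi); print(lo,m.sum(),P[m].mean(0).round(1))
# rim circle
m=sel&(P[...,2]>93)&(P[...,2]<108)&(np.hypot(*(np.moveaxis(P[...,:2]-P[205,220,:2],-1,0)))<75)
p=P[m][:,:2];A=np.c_[2*p,np.ones(len(p))];x=np.linalg.lstsq(A,(p**2).sum(1),rcond=None)[0];print("rim",x[:2],np.sqrt(x[2]+x[:2]@x[:2]))
# foot
f=(P[...,2]>5)&(P[...,2]<20)&(hsv[...,2]>150)&(np.indices(P.shape[:2])[1]>320)&(np.indices(P.shape[:2])[1]<400)
print("foot",f.sum(),cv2.minAreaRect(P[f][:,:2].astype(np.float32)), cv2.boxPoints(cv2.minAreaRect(P[f][:,:2].astype(np.float32))))
# stand high points
for nm,X in(("top",P),("scene",Q)):
    c=P[f][:,:2].mean(0)
    for lo,hi in((60,120),(120,180),(180,240),(240,260),(260,280),(280,300),(300,320),(320,345)):
        m=(X[...,2]>lo)&(X[...,2]<hi)&(np.hypot(X[...,0]-c[0],X[...,1]-c[1])<140)
        if m.sum(): print(nm,lo,m.sum(),X[m].mean(0).round(0),X[m].min(0).round(0),X[m].max(0).round(0))
big=cv2.resize(t["image"][165:245,180:440],None,fx=3,fy=3,interpolation=cv2.INTER_CUBIC);save("crop1",big)
E
```

```text
foot (345, 210) [ 495. -199.   12.]
table (300, 300) [198. -44.  -6.]
roller (254, 190) [545. 110.  97.]
coaster (284, 249) [362.   9.  11.]
tin (321, 122) [ 803. -122.   34.]
glass (221, 128) [780. 229.  25.]
pailin (220, 205) [510. 227.   2.]
posttop (425, 203) [ 469. -318.  328.]
mould (355, 137) [ 737. -230.   64.]
jig (265, 125) [769.  76.  85.]
hsv roller [ 18 183 254] wire [12 53 48] foot [ 30   4 255]
70 58 [527.5 239.5  77.9]
84 234 [526.3 165.3  90.2]
94 266 [505.7 211.2  98.9]
rim [500.89632346 220.38244054] 54.80900187453279
foot 2311 ((661.3319091796875, -247.9739990234375), (537.6322631835938, 223.92001342773438), 2.3126864433288574) [[ 388.2168  -146.95274]
 [ 397.2527  -370.69034]
 [ 934.447   -348.99524]
 [ 925.41113 -125.25766]]
top 60 37 [ 469. -316.   89.] [ 463. -322.   61.] [ 478. -313.  114.]
top 120 38 [ 469. -317.  148.] [ 463. -323.  121.] [ 478. -314.  180.]
top 180 40 [ 471. -316.  217.] [ 464. -322.  186.] [ 479. -313.  237.]
top 240 56 [ 493. -244.  248.] [ 464. -316.  241.] [ 531. -213.  259.]
top 260 136 [ 488. -273.  276.] [ 440. -342.  260.] [ 533. -212.  280.]
top 280 246 [ 477. -297.  285.] [ 441. -345.  280.] [ 536. -207.  300.]
top 300 22 [ 470. -315.  315.] [ 460. -332.  301.] [ 481. -311.  320.]
top 320 57 [ 470. -320.  325.] [ 460. -331.  321.] [ 480. -312.  332.]
scene 60 64 [ 475. -314.   91.] [ 466. -323.   61.] [ 481. -309.  119.]
scene 120 32 [ 473. -314.  140.] [ 466. -322.  121.] [ 480. -309.  175.]
scene 180 71 [ 474. -310.  216.] [ 464. -323.  180.] [ 482. -225.  240.]
scene 240 78 [ 493. -260.  249.] [ 464. -320.  240.] [ 535. -209.  260.]
scene 260 206 [ 488. -276.  274.] [ 442. -346.  260.] [ 534. -209.  280.]
scene 280 128 [ 477. -304.  286.] [ 443. -340.  280.] [ 536. -203.  300.]
scene 300 38 [ 477. -312.  314.] [ 463. -322.  300.] [ 484. -305.  320.]
scene 320 28 [ 473. -317.  323.] [ 463. -327.  320.] [ 482. -309.  326.]
```

View pics/crop1.png

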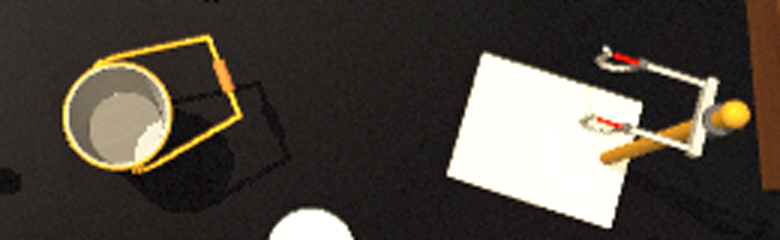

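```bash
python3 - <<'E'
from h import *
t=dict(np.load("top.npz"));s=dict(np.load("scene.npz"))
def ray(c,u,v,z):
    d=R(c)@np.array([(u-c["cx"])/c["fx"],(v-c["cy"])/c["fy"],1]);o=np.array(c["origin"]);return (o+d*(z-o[2])/d[2])
cr=lambda a,b:(180+(a+.5)/3-.5,165+(b+.5)/3-.5)
for n,a,b,z in[("w1",210,37,88),("w2",240,116,88)]: print(n,ray(t,*cr(a,b),z).round(1))
def mask(c,box,f):
    h=cv2.cvtColor(c["image"],cv2.COLOR_RGB2HSV).astype(int);m=np.zeros(h.shape[:2],bool);x0,x1,y0,y1=box;m[y0:y1,x0:x1]=f(h)[y0:y1,x0:x1];return m
def cen(m): v,u=np.nonzero(m);return u.mean(),v.mean(),len(u)
ro=lambda h:(h[...,0]>=8)&(h[...,0]<=18)&(h[...,1]>120)&(h[...,2]>150)
rd=lambda h:((h[...,0]<6)|(h[...,0]>174))&(h[...,1]>150)&(h[...,2]>90)
for nm,c,box in(("top",t,(246,266,178,202)),("scene",s,(246,258,226,246))):
    m=mask(c,box,ro);u,v,n=cen(m);print(nm,"roller",u,v,n,ray(c,u,v,91).round(1))
P=cloud(t);Q=cloud(s)
for nm,c,X,box in(("top",t,P,(360,430,175,222)),("scene",s,Q,(130,185,95,150))):
    m=mask(c,box,rd).astype(np.uint8);k,l,st,ce=cv2.connectedComponentsWithStats(m)
    for i in range(1,k): 
        if st[i,4]>2: print(nm,"red",ce[i].round(1),st[i,4],ray(c,*ce[i],287).round(1),np.median(X[l==i],0).round(1))
m=mask(t,(325,398,180,245),lambda h:(h[...,2]>200)&(h[...,1]<40))&(np.abs(P[...,2]-12)<15)
v,u=np.nonzero(m);p=np.array([ray(t,a,b,12)[:2] for a,b in zip(u,v)],np.float32);r=cv2.minAreaRect(p);print("foot",r,cv2.boxPoints(r))
m=mask(s,(135,212,150,215),lambda h:(h[...,2]>200)&(h[...,1]<70));v,u=np.nonzero(m);p=np.array([ray(s,a,b,12)[:2] for a,b in zip(u,v)],np.float32);r=cv2.minAreaRect(p);print("footS",r,cv2.boxPoints(r))
# rim in top via yellow/bright circle already; rays both
E
```

```text
w1 [589.1 124.7  88. ]
w2 [503.1  91.7  88. ]
top roller 253.8125 189.41666666666666 48 [547.6 110.8  91. ]
scene roller 252.97260273972603 234.8904109589041 73 [546.6 112.8  91. ]
top red [388.2 184.1] 20 [ 525.6 -245.1  287. ] [ 528.  -251.9  277.4]
top red [381. 205.] 5 [ 469.6 -222.8  287. ] [ 470.9 -225.8  278.5]
top red [385.3 206.7] 3 [ 465.3 -233.8  287. ] [ 466.  -236.7  279.6]
scene red [167.6 122.1] 10 [ 474.4 -220.2  287. ] [ 465.8 -236.3  276. ]
foot ((492.4290466308594, -254.71194458007812), (188.0645294189453, 147.5591278076172), 72.29225158691406) [[ 393.5441  -321.84805]
 [ 534.11194 -366.72995]
 [ 591.31396 -187.57584]
 [ 450.74615 -142.69394]]
footS ((494.69000244140625, -250.0762939453125), (197.32460021972656, 152.88540649414062), 72.26326751708984) [[ 391.82404 -320.76102]
 [ 537.44226 -367.3366 ]
 [ 597.55597 -179.39157]
 [ 451.93774 -132.81598]]
```

Plan: roller at about (547,112,88), wire yaw about 22°; stand origin about (499,-231), stand yaw about -17.7°. These fit the given sizes: the rim fits at 54.8 mm radius, the roller is 118 mm from the pail axis, and the keepers are where the stand pose predicts. Moving now.

```bash

python3 -m handwheel '[[0.3,0.5,0,0],[0.63,1,-0.1,0.05],[0.63,1,-0.1,0.05],[0.63,1,-0.1,0.05],[0.63,1,-0.1,0.05]]' 45 30
for i in 1; do python3 -m handwheel '[[0.63,1,-0.1,0.05],[0.63,1,-0.1,0.05],[0.63,1,-0.1,0.05],[0.63,1,-0.1,0.05],[0.63,1,-0.1,0.05]]'
python3 -m handwheel '[[0.63,1,-0.1,0.05],[0.63,1,-0.1,0.05],[0.63,1,-0.1,0.05],[0.63,1,-0.1,0.05],[0.63,1,-0.1,0.05]]'
python3 -m handwheel '[[0.63,1,-0.1,0.05],[0.63,1,-0.1,0.05],[0.63,1,-0.1,0.05],[0.63,1,-0.1,0.05],[0.63,1,-0.1,0.05]]'
python3 -m handwheel '[[0.63,1,-0.1,0.05],[0.63,1,-0.1,0.05],[0.63,1,-0.1,0.05],[0.63,1,-0.1,0.05],[0.63,1,-0.1,0.05]]'
python3 -m handwheel '[[0.63,1,-0.1,0.05],[0.63,1,-0.1,0.05],[0.63,1,-0.1,0.05],[0.63,1,-0.1,0.05],[0.4,0.5,-0.1,0.05]]'; done
python3 -m handwheel '[[0,0,0,0],[0,0,0,0]]'
```

```text
time: 0.52
ee_pos: [199.2, -439.6, 230.8]
eef_rot: [180.0, 0.0, -164.1]
force: [1.6, -1.1, 0.0]
finger_gap: 0.528
grasp_force: 0.0
time: 0.93
ee_pos: [262.0, -339.6, 221.0]
eef_rot: [180.0, 0.0, -162.9]
force: [0.3, 0.3, -0.6]
finger_gap: 0.53
grasp_force: 0.0
time: 1.35
ee_pos: [324.9, -239.6, 211.1]
eef_rot: [180.0, 0.0, -161.8]
force: [0.4, -0.4, -0.1]
finger_gap: 0.524
grasp_force: 0.0
time: 1.77
ee_pos: [387.7, -139.7, 201.1]
eef_rot: [180.0, 0.0, -160.6]
force: [0.2, -0.2, -0.5]
finger_gap: 0.528
grasp_force: 0.0
time: 2.18
ee_pos: [450.7, -39.7, 191.0]
eef_rot: [180.0, -0.0, -159.5]
force: [0.7, -0.9, 0.1]
finger_gap: 0.527
grasp_force: 0.0
time: 2.6
ee_pos: [509.5, 51.0, 180.8]
eef_rot: [180.0, -0.0, -158.3]
force: [-0.4, 0.1, 0.3]
finger_gap: 0.526
grasp_force: 0.0
time: 2.77
ee_pos: [508.7, 49.0, 180.8]
eef_rot: [180.0, -0.1, -158.3]
force: [-0.2, -1.2, 0.5]
finger_gap: 0.527
grasp_force: 0.0
```

```bash

python3 -m handwheel '[[0.5,0.8,0,0],[0.5,0.8,0,0],[0.5,0.8,0,0],[0.4,0.75,0,0],[0,0,0,0]]'
python3 - <<'E'
from h import *
import time
c=read_camera("wrist");np.savez("wrist.npz",**c);save("wrist1",c["image"]);st=ctrl.read_state();print(st["ee_pos"],st["eef_rot"],c["origin"],c["attitude"])
h=cv2.cvtColor(c["image"],cv2.COLOR_RGB2HSV).astype(int)
P=cloud(c)
m=(h[...,0]>=6)&(h[...,0]<=18)&(h[...,1]>120)&(h[...,2]>120)&(np.hypot(P[...,0]-547,P[...,1]-112)<60)&(P[...,2]>60)
w=(np.abs(P[...,2]-90)<12)&(np.hypot(P[...,0]-547,P[...,1]-112)<60)
print(m.sum(),np.median(P[m],0), cv2.minAreaRect(P[m][:,:2].astype(np.float32)))
print(w.sum(),np.median(P[w],0),cv2.minAreaRect(P[w][:,:2].astype(np.float32)))
q=(np.hypot(P[...,0]-501,P[...,1]-220)<75)&(P[...,2]>94)&(P[...,2]<107)
p=P[q][:,:2];A=np.c_[2*p,np.ones(len(p))];x=np.linalg.lstsq(A,(p**2).sum(1),rcond=None)[0];print("rim",len(p),x[:2],np.sqrt(x[2]+x[:2]@x[:2]))
E
```

```text
time: 3.18
ee_pos: [547.7, 112.8, 181.1]
eef_rot: [180.0, 0.0, -158.3]
force: [-0.0, 0.2, -0.1]
finger_gap: 0.529
grasp_force: 0.0
[547.015657   111.78250978 181.12503736] [ 1.79997397e+02 -2.64267126e-02 -1.58338724e+02] [483.09463522  87.36877752 316.07505835] [ 1.64020449e+02 -2.44304539e-02  1.11656144e+02]
227 [543.8639027  107.50915028  91.42441983] ((544.3262329101562, 111.6358871459961), (96.13289642333984, 72.67390441894531), 16.66538429260254)
1919 [543.029684   112.11458269  91.54936811] ((541.77685546875, 124.48007202148438), (106.02110290527344, 42.06092071533203), 21.970964431762695)
rim 4823 [502.34067045 221.64752638] 54.20293006584011
```

View pics/wrist1.png

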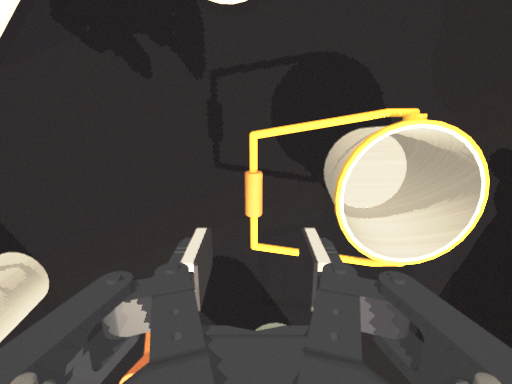

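The wrist view shows the steel pail with brass bail, with the roller at (254,194) and the wire corners at (254,136) and (254,245). The wire is already parallel to the pads, and the choice is confirmed.

```bash
python3 - <<'E'
from h import *
c=dict(np.load("wrist.npz"))
def ray(u,v,z):
    d=R(c)@np.array([(u-c["cx"])/c["fx"],(v-c["cy"])/c["fy"],1]);o=np.array(c["origin"]);return (o+d*(z-o[2])/d[2])
for u,v in((254,194),(254,136),(254,245)): print(ray(u,v,88).round(1))
P=cloud(c);print(P[185:204:3,254].round(1))
E
```

```text
[547.8 112.1  88. ]
[505.2  95.3  88. ]
[589.5 128.6  88. ]
[[538.9 108.7  95.8]
 [541.3 109.6  95. ]
 [543.6 110.5  94.9]
 [545.5 111.3  96.2]
 [547.8 112.2  95.9]
 [550.2 113.1  95.6]
 [552.4 114.   96. ]]
```

```bash

python3 -m handwheel '[[0,0,-0.8,0],[0,0,-1,0],[0,0,-1,0],[0,0,-1,0],[0,0,-0.8,0]]'
python3 -m handwheel '[[0,0,-0.6,0],[0,0,0,0]]'
python3 -m handwheel '[[0,0,0,0],[0,0,0,0],[0,0,0,0],[0,0,0,0],[0,0,0,0]]' 5 35
python3 -m handwheel '[[0,0,0,0],[0,0,0,0],[0,0,0,0],[0,0,0,0],[0,0,0,0]]'
```

```text
time: 3.65
ee_pos: [545.9, 110.3, 88.3]
eef_rot: [180.0, -0.1, -158.4]
force: [0.3, 0.2, -1.1]
finger_gap: 0.529
grasp_force: 0.0
time: 3.82
ee_pos: [544.7, 109.9, 75.0]
eef_rot: [180.0, -0.3, -158.4]
force: [-1.3, -0.5, 0.3]
finger_gap: 0.526
grasp_force: 0.0
time: 4.23
ee_pos: [547.9, 111.4, 78.6]
eef_rot: [-179.9, 0.1, -158.3]
force: [-0.7, -3.2, 4.4]
finger_gap: 0.15
grasp_force: 34.3
time: 4.65
ee_pos: [548.0, 111.3, 78.3]
eef_rot: [-179.9, 0.1, -158.3]
force: [0.9, -3.0, 5.0]
finger_gap: 0.149
grasp_force: 34.5
```

```bash
python3 - <<'E'
import numpy as np
th=np.radians(np.r_[0,2,np.arange(6,88,4.1)[:20],88,90]);print(len(th)-1)
h=120*(1-np.cos(th));z=120*np.sin(th)
p=np.c_[-.368*h,.93*h,z]/20
print(np.diff(p.round(2),axis=0).round(2).tolist())
E
```

```text
23
[[0.0, 0.0, 0.21], [-0.01, 0.03, 0.42], [-0.02, 0.06, 0.42], [-0.04, 0.08, 0.42], [-0.04, 0.11, 0.41], [-0.06, 0.14, 0.41], [-0.06, 0.17, 0.39], [-0.08, 0.19, 0.37], [-0.08, 0.21, 0.37], [-0.1, 0.24, 0.34], [-0.1, 0.26, 0.32], [-0.11, 0.28, 0.31], [-0.12, 0.31, 0.28], [-0.13, 0.32, 0.26], [-0.13, 0.33, 0.23], [-0.14, 0.35, 0.2], [-0.14, 0.36, 0.18], [-0.15, 0.38, 0.15], [-0.15, 0.38, 0.12], [-0.16, 0.39, 0.1], [-0.15, 0.4, 0.06], [-0.16, 0.4, 0.03], [-0.08, 0.19, 0.0]]
```

```bash

python3 -m handwheel '[[0,0,0.21,0],[-0.01,0.03,0.42,0],[-0.02,0.06,0.42,0],[-0.04,0.08,0.42,0],[-0.04,0.11,0.41,0]]'
python3 -m handwheel '[[-0.06,0.14,0.41,0],[-0.06,0.17,0.39,0],[-0.08,0.19,0.37,0],[-0.08,0.21,0.37,0],[-0.1,0.24,0.34,0]]'
python3 -m handwheel '[[-0.1,0.26,0.32,0],[-0.11,0.28,0.31,0],[-0.12,0.31,0.28,0],[-0.13,0.32,0.26,0],[-0.13,0.33,0.23,0]]'
python3 -m handwheel '[[-0.14,0.35,0.2,0],[-0.14,0.36,0.18,0],[-0.15,0.38,0.15,0],[-0.15,0.38,0.12,0],[-0.16,0.39,0.1,0]]'
python3 -m handwheel '[[-0.15,0.4,0.06,0],[-0.16,0.4,0.03,0],[-0.08,0.19,0,0],[0,0,0,0],[0,0,0,0]]'
python3 - <<'E'
from h import *
c=read_camera("scene");np.savez("scene2.npz",**c);save("scene2",cv2.resize(c["image"][130:330,190:450],None,fx=2.5,fy=2.5))
E
```

```text
time: 5.07
ee_pos: [544.9, 117.5, 116.0]
eef_rot: [-180.0, 0.0, -158.4]
force: [1.0, -2.1, 0.7]
finger_gap: 0.15
grasp_force: 34.2
time: 5.48
ee_pos: [537.4, 136.7, 153.6]
eef_rot: [-180.0, 0.0, -158.3]
force: [2.4, -2.8, 0.5]
finger_gap: 0.148
grasp_force: 34.3
time: 5.9
ee_pos: [526.0, 166.7, 182.0]
eef_rot: [-179.9, 0.1, -158.3]
force: [-0.0, -4.7, 8.4]
finger_gap: 0.15
grasp_force: 34.8
time: 6.32
ee_pos: [510.6, 204.5, 197.1]
eef_rot: [180.0, 0.1, -158.3]
force: [-0.7, -2.6, 6.6]
finger_gap: 0.147
grasp_force: 34.7
time: 6.73
ee_pos: [502.5, 224.9, 198.7]
eef_rot: [179.9, 0.1, -158.3]
force: [-3.0, -0.6, 8.7]
finger_gap: 0.147
grasp_force: 35.0
```

View pics/scene2.png

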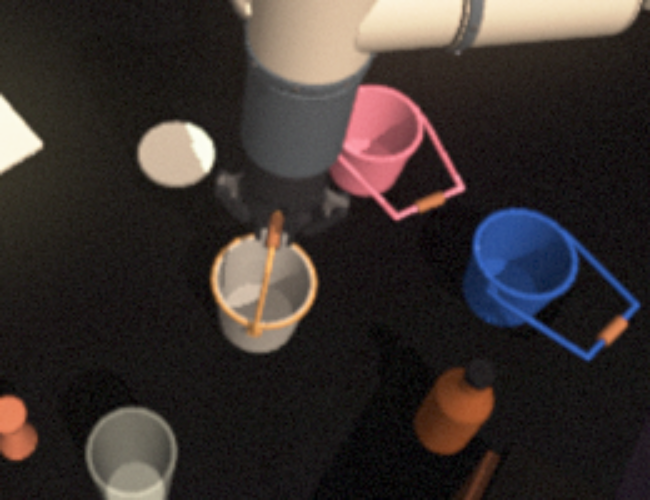

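The bail is upright in the grip: roller at crop (276,228) above the pail centre (262,290), and the pail is standing. Now the lift.

```bash

python3 -m handwheel '[[0,0,0.1,0],[0,0,0.2,0],[0,0,0.3,0],[0,0,0.4,0],[0,0,0.5,0]]' - 45
python3 -m handwheel '[[0,0,0.5,0],[0,0,0.5,0],[0,0,0.5,0],[0,0,0.5,0],[0,0,0.5,0]]'
python3 -m handwheel '[[0,0,0.5,0],[0,0,0.4,0],[0,0,0.4,0],[0,0,0.3,0],[0,0,0.2,0]]'
python3 -m handwheel '[[0,0,0.15,0],[0,0,0,0],[0,0,0,0],[0,0,0,0],[0,0,0,0]]'
```

```text
time: 7.2
ee_pos: [502.4, 223.4, 227.0]
eef_rot: [-180.0, -0.1, -158.4]
force: [0.2, -0.1, -4.8]
finger_gap: 0.149
grasp_force: 43.8
time: 7.62
ee_pos: [503.0, 223.3, 278.5]
eef_rot: [180.0, 0.0, -158.4]
force: [-0.2, 0.6, -4.0]
finger_gap: 0.144
grasp_force: 43.8
time: 8.03
ee_pos: [503.1, 223.4, 314.1]
eef_rot: [180.0, 0.0, -158.4]
force: [-0.0, 0.7, -4.5]
finger_gap: 0.148
grasp_force: 43.8
time: 8.45
ee_pos: [502.8, 223.3, 315.8]
eef_rot: [-180.0, -0.1, -158.4]
force: [0.4, -0.4, -4.0]
finger_gap: 0.15
grasp_force: 43.8
```

```bash

python3 -m handwheel '[[0,-0.06,0,0],[0,-0.12,0,0],[0,-0.18,0,0],[0,-0.24,0,0],[0,-0.3,0,-0.1]]'
python3 -m handwheel '[[0,-0.36,0,-0.2],[0.02,-0.42,0,-0.2],[0.04,-0.48,0,-0.2],[0.06,-0.54,0,-0.3],[0.08,-0.6,0,-0.36]]' 
python3 -m handwheel '[[0.1,-0.6,0,-0.36],[0.1,-0.6,0,-0.36],[0.1,-0.6,0,-0.36],[0.1,-0.6,0,-0.36],[0.1,-0.6,0,-0.36]]'
python3 -m handwheel '[[0.1,-0.6,0,-0.36],[0.1,-0.6,0,-0.36],[0.1,-0.6,0,-0.36],[0.1,-0.6,0,-0.36],[0.1,-0.6,0,-0.36]]'
python3 -m handwheel '[[0.1,-0.6,0,-0.36],[0.1,-0.6,0,-0.36],[0.1,-0.6,0,-0.36],[0.1,-0.6,0,-0.36],[0.08,-0.6,0,-0.36]]'
python3 -m handwheel '[[0.06,-0.6,0,-0.36],[0.04,-0.6,0,-0.36],[0,-0.6,0,-0.36],[0,-0.54,0,-0.3],[0,-0.48,0,-0.2]]'
python3 -m handwheel '[[0,-0.42,0,-0.1],[0,-0.36,0,0],[0,-0.3,0,0],[0,-0.24,0,0],[0,-0.18,0,0]]'
python3 -m handwheel '[[0,-0.12,0,0],[0,-0.06,0,0],[0,0,0,0],[0,0,0,0],[0,0,0,0]]'
python3 - <<'E'
from h import *
for n in("scene","top","wrist"):
    c=read_camera(n);np.savez(n+"3.npz",**c)
    if n=="scene":a=c["image"][60:260,90:350]
    if n=="top":b=c["image"][120:320,220:480]
save("hf",np.hstack([cv2.resize(x,None,fx=1.5,fy=1.5,interpolation=2) for x in(a,b)]))
print(ctrl.read_state()["qpos"])
E
```

```text
time: 8.87
ee_pos: [502.9, 204.9, 316.2]
eef_rot: [180.0, -0.0, -158.8]
force: [-0.8, 0.3, -4.0]
finger_gap: 0.144
grasp_force: 43.8
time: 9.28
ee_pos: [507.0, 156.1, 316.4]
eef_rot: [-180.0, 0.0, -164.7]
force: [-0.1, -0.3, -5.2]
finger_gap: 0.146
grasp_force: 43.8
time: 9.7
ee_pos: [517.2, 96.0, 316.3]
eef_rot: [-180.0, -0.0, -173.0]
force: [-0.2, 0.5, -4.4]
finger_gap: 0.145
grasp_force: 43.8
time: 10.12
ee_pos: [527.2, 36.1, 316.3]
eef_rot: [180.0, 0.0, 178.7]
force: [0.1, -0.1, -4.4]
finger_gap: 0.144
grasp_force: 43.8
time: 10.53
ee_pos: [536.8, -23.9, 316.2]
eef_rot: [-180.0, -0.0, 170.5]
force: [0.8, 0.5, -3.9]
finger_gap: 0.144
grasp_force: 43.8
time: 10.95
ee_pos: [538.5, -80.3, 316.3]
eef_rot: [-180.0, 0.0, 163.3]
force: [1.1, 0.6, -4.5]
finger_gap: 0.148
grasp_force: 43.8
time: 11.37
ee_pos: [538.6, -109.5, 316.2]
eef_rot: [180.0, -0.0, 163.0]
force: [0.5, -0.3, -5.2]
finger_gap: 0.141
grasp_force: 43.8
time: 11.78
ee_pos: [538.6, -112.4, 316.3]
eef_rot: [180.0, 0.0, 163.0]
force: [-1.0, -0.2, -4.7]
finger_gap: 0.147
grasp_force: 43.8
[ 4.50294377e+00  1.41925462e+01  1.66764400e+01 -2.32609033e-03
 -9.24844466e+01 -1.11525613e+02]
```

View pics/hf.png

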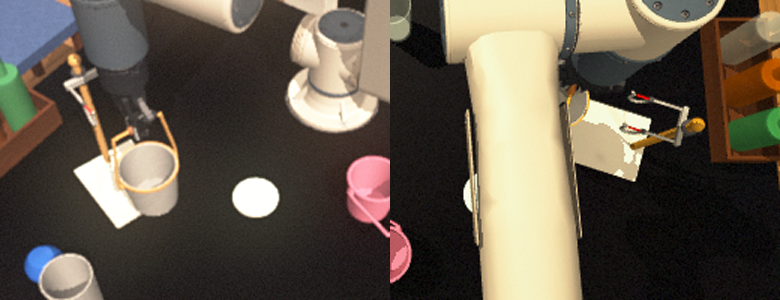

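The combined view shows the pail hanging level at left (148,180), in front of the hooks at left (85,95) and right (635,100), with room all round. I'll refine the hook line in the wrist view.

```bash
python3 - <<'E'
from h import *
O=np.array([499.4,-230.5]);ang=np.radians(-17.7);ex=np.array([np.cos(ang),np.sin(ang)]);ey=np.array([-ex[1],ex[0]])
for n in("wrist3","top3","scene3","top","scene"):
    c=dict(np.load(n+".npz"));P=cloud(c);h=cv2.cvtColor(c["image"],cv2.COLOR_RGB2HSV).astype(int)
    d=P[...,:2]-O;X=d@ex;Y=d@ey
    reg=(P[...,2]>225)&(P[...,2]<335)&(abs(X)<60)&(Y>-110)&(Y<30)
    rd=reg&((h[...,0]<6)|(h[...,0]>174))&(h[...,1]>130)&(h[...,2]>80)
    print(n,reg.sum())
    for nm,m in(("redA",rd&(X<0)),("redB",rd&(X>0)),("rodA",reg&(X<-15)&(X>-45)&(Y>-75)&~rd),("rodB",reg&(X>15)&(X<45)&(Y>-75)&~rd),("post",reg&(abs(X)<14)&(Y<-72)),("bar",reg&(P[...,2]>265)&(P[...,2]<300)&(Y<-70))):
        if m.sum()>2: print("  ",nm,m.sum(),"X",np.percentile(X[m],[3,50,97]).round(1),"Y",np.percentile(Y[m],[3,50,97]).round(1),"Z",np.percentile(P[m][:,2],[3,50,97]).round(1))
c=dict(np.load("wrist3.npz"));save("w3",c["image"])
# roller position vs tcp in scene/wrist
E
```

```text
wrist3 2951
   redA 238 X [-29.4 -28.  -25.9] Y [-17.8  -8.7   4.2] Z [263.1 278.9 280.4]
   redB 231 X [30.5 31.8 33.9] Y [-18.3  -6.7   4.3] Z [276.8 278.9 280.4]
   rodA 1128 X [-31.2 -28.4 -24.4] Y [-23.1 -10.6  17.1] Z [243.5 267.9 289.9]
   rodB 1354 X [28.7 30.9 35.2] Y [-36.6 -14.5  16.1] Z [243.  271.1 289.2]
top3 518
   redA 13 X [-30.2 -28.9 -26.1] Y [-19.5 -10.    0.6] Z [275.8 279.4 281. ]
   redB 15 X [29.2 31.8 33.6] Y [-18.6  -8.3   1.5] Z [275.1 279.2 281.3]
   rodA 101 X [-31.7 -29.6 -25.8] Y [-69.8 -21.9  12.4] Z [243.1 278.8 288.1]
   rodB 96 X [27.9 30.3 34.4] Y [-71.3 -23.1  11.9] Z [242.8 278.6 287.2]
   post 200 X [-12.2  -2.5  11.8] Y [-104.   -89.2  -80. ] Z [234.2 290.6 327.1]
   bar 203 X [-32.8  -4.2  32.9] Y [-100.7  -83.6  -74.2] Z [273.1 283.8 294.1]
scene3 396
   redB 6 X [29.9 31.1 32. ] Y [-16.6 -10.8   0.8] Z [276.4 277.8 278.4]
   rodB 98 X [26.9 31.3 33.8] Y [-74.3 -16.3  15.6] Z [242.6 274.9 285. ]
   post 221 X [-11.9   2.1  12.6] Y [-98.  -85.2 -75.8] Z [230.7 285.3 325. ]
   bar 188 X [-25.8   3.6  34.5] Y [-95.8 -79.9 -74.4] Z [269.7 281.3 2
[... 241 characters left out ...]

   rodB 95 X [27.8 30.5 34. ] Y [-71.6 -22.9  12.1] Z [243.9 278.7 288. ]
   post 203 X [-12.2  -2.5  12.3] Y [-103.1  -89.4  -79.9] Z [233.7 290.6 327.9]
   bar 204 X [-33.1  -3.6  33.2] Y [-100.   -83.9  -74.1] Z [272.6 284.4 293.9]
scene 500
   redA 8 X [-30.6 -29.4 -27. ] Y [-16.   -4.    3.3] Z [275.7 277.5 278.4]
   redB 4 X [29.3 31.  31.2] Y [-17.7 -11.3  -2.8] Z [275.6 276.5 278.1]
   rodA 89 X [-31.6 -28.2 -25.1] Y [-73.8 -16.2  17. ] Z [240.6 273.9 287.6]
   rodB 96 X [27.4 31.4 34. ] Y [-70.2 -15.4  15.5] Z [241.5 274.4 284.8]
   post 225 X [-11.8   2.3  12.6] Y [-96.7 -85.2 -75.9] Z [230.2 285.3 324.2]
   bar 197 X [-31.1   2.8  33.8] Y [-95.1 -79.7 -73.8] Z [269.9 281.2 296.4]
```

View pics/w3.png

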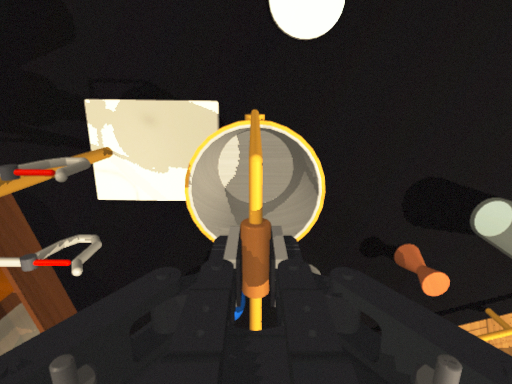

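The wrist view shows both hooks at the left: keepers red at (35,172) and (52,263), nose tips at (62,175) and (77,268). The wire is parallel to them and the pail is level. Depth puts the keepers at about 277 (collar roughly -8 mm, to be confirmed by touch). The target above the seats is TCP (500.1,-232.3).

```bash

python3 -m handwheel '[[-0.02,-0.06,0,-0.05],[-0.04,-0.12,0,-0.1],[-0.06,-0.18,0,0],[-0.08,-0.24,0,0],[-0.1,-0.3,0,0]]'
python3 -m handwheel '[[-0.12,-0.36,0,0],[-0.13,-0.42,0,0],[-0.14,-0.44,0,0],[-0.14,-0.44,0,0],[-0.14,-0.44,0,0]]'
python3 -m handwheel '[[-0.14,-0.44,0,0],[-0.14,-0.44,0,0],[-0.14,-0.44,0,0],[-0.13,-0.42,0,0],[-0.12,-0.36,0,0]]'
python3 -m handwheel '[[-0.1,-0.3,0,0],[-0.08,-0.24,0,0],[-0.06,-0.18,0,0],[-0.04,-0.12,0,0],[-0.02,-0.06,0,0]]'
python3 -m handwheel '[[0,0,0,0],[0,0,0,0],[0,0,0,0],[0,0,0,0],[0,0,0,0]]'
python3 - <<'E'
from h import *
for n in("scene","top"):
    c=read_camera(n);np.savez(n+"4.npz",**c)
    if n=="scene":a=c["image"][60:260,60:260]
    if n=="top":b=c["image"][130:255,330:455]
save("ov",np.hstack([cv2.resize(x,(400,400),interpolation=2) for x in(a,b)]))
s=ctrl.read_state();print(s["ee_pos"],s["eef_rot"],s["force"])
E
```

```text
time: 12.35
ee_pos: [532.4, -131.1, 316.3]
eef_rot: [180.0, 0.0, 162.3]
force: [0.3, 0.5, -3.0]
finger_gap: 0.147
grasp_force: 43.8
time: 12.77
ee_pos: [518.7, -173.8, 316.3]
eef_rot: [-180.0, 0.0, 162.2]
force: [-0.3, 0.5, -4.0]
finger_gap: 0.146
grasp_force: 43.8
time: 13.18
ee_pos: [505.5, -215.6, 316.2]
eef_rot: [180.0, -0.0, 162.3]
force: [0.2, 0.4, -4.8]
finger_gap: 0.144
grasp_force: 43.8
time: 13.6
ee_pos: [499.7, -232.9, 316.3]
eef_rot: [-180.0, -0.0, 162.3]
force: [0.5, 0.6, -4.0]
finger_gap: 0.148
grasp_force: 43.8
time: 14.02
ee_pos: [499.9, -232.4, 316.3]
eef_rot: [180.0, -0.0, 162.3]
force: [-0.1, -0.7, -6.0]
finger_gap: 0.145
grasp_force: 43.8
[ 499.83510448 -232.48594026  316.27984101] [1.79993833e+02 1.26329136e-03 1.62286617e+02] [ 1.01470655 -0.40140309 -3.87800486]
```

View pics/ov.png

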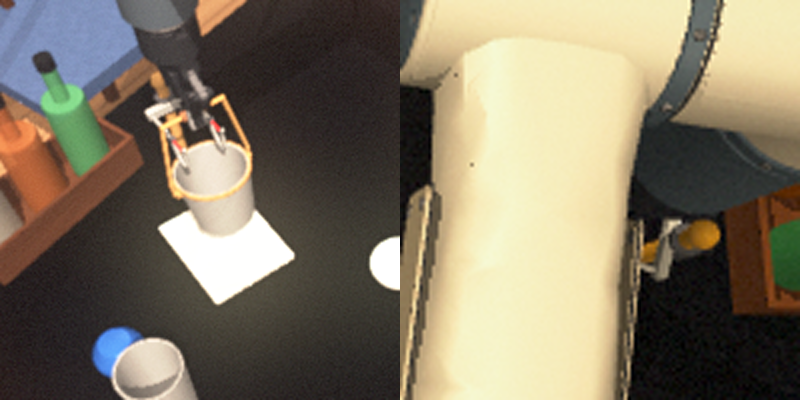

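The left panel shows the wire held over both red keepers at (180,145) and (222,130), the pail level below. The right panel is hidden by the arm. Lowering onto the keepers.

```bash

python3 -m handwheel '[[0,0,-0.1,0],[0,0,-0.2,0],[0,0,-0.3,0],[0,0,-0.3,0],[0,0,-0.3,0]]' - 70
python3 -m handwheel '[[0,0,-0.2,0],[0,0,-0.15,0],[0,0,-0.1,0],[0,0,0,0],[0,0,0,0]]'
for i in 1; do
python3 -m handwheel '[[0,0,-0.1,0],[0,0,-0.1,0],[0,0,0,0]]' | sed -n '1,4p'
python3 -m handwheel '[[0,0,-0.1,0],[0,0,-0.1,0],[0,0,0,0]]'| sed -n '1,4p'
python3 -m handwheel '[[0,0,-0.1,0],[0,0,-0.1,0],[0,0,0,0]]'| sed -n '1,4p'; done
```

```text
time: 14.53
ee_pos: [499.5, -232.6, 291.3]
eef_rot: [-180.0, -0.0, 162.3]
force: [-1.0, 0.5, -5.2]
finger_gap: 0.139
grasp_force: 68.1
time: 14.95
ee_pos: [499.8, -232.7, 283.4]
eef_rot: [-180.0, 0.0, 162.3]
force: [0.4, 0.3, -3.2]
finger_gap: 0.138
grasp_force: 68.2
time: 15.2
ee_pos: [499.7, -232.6, 278.9]
eef_rot: [180.0, -0.0, 162.3]
force: [0.1, 0.3, -5.4]
time: 15.45
ee_pos: [499.6, -232.6, 274.8]
eef_rot: [180.0, -0.0, 162.3]
force: [-0.7, -0.2, -5.2]
time: 15.7
ee_pos: [499.9, -232.9, 272.4]
eef_rot: [-180.0, 0.1, 162.3]
force: [-2.0, 0.3, 0.1]
```

```bash

python3 -m handwheel '[[0,0,-0.1,0],[0,0,-0.1,0],[0,0,0,0]]' | sed -n '2,4p'
python3 -m handwheel '[[0,0,-0.1,0],[0,0,-0.1,0],[0,0,0,0]]'| sed -n '2,4p'
python3 -m handwheel '[[0,0,-0.1,0],[0,0,-0.1,0],[0,0,0,0]]'| sed -n '2,4p'
python3 -m handwheel '[[0,0,-0.1,0],[0,0,-0.1,0],[0,0,0,0]]'| sed -n '2,6p'
```

```text
ee_pos: [500.0, -232.9, 268.5]
eef_rot: [-180.0, 0.1, 162.3]
force: [-1.4, 1.9, 4.5]
ee_pos: [499.8, -233.2, 264.6]
eef_rot: [-179.9, 0.1, 162.3]
force: [-1.9, 1.5, 6.3]
ee_pos: [500.5, -233.7, 261.4]
eef_rot: [-179.9, 0.3, 162.3]
force: [0.5, 0.9, 7.8]
ee_pos: [501.3, -233.4, 257.5]
eef_rot: [-180.0, 0.4, 162.3]
force: [2.0, 2.0, 6.9]
finger_gap: 0.136
grasp_force: 69.4
```

```bash

python3 -m handwheel '[[0,0,-0.1,0],[0,0,-0.1,0],[0,0,0,0]]' | sed -n '2,4p'
python3 -m handwheel '[[0,0,-0.1,0],[0,0,-0.1,0],[0,0,0,0]]'| sed -n '2,4p'
python3 -m handwheel '[[0,0,-0.1,0],[0,0,-0.1,0],[0,0,0,0]]'| sed -n '2,6p'
```

```text
ee_pos: [501.5, -232.5, 252.8]
eef_rot: [179.9, 0.3, 162.3]
force: [2.7, 3.1, 4.0]
ee_pos: [499.2, -232.2, 245.7]
eef_rot: [180.0, -0.2, 162.3]
force: [-0.2, -0.5, -5.6]
ee_pos: [499.3, -232.6, 242.1]
eef_rot: [-180.0, -0.1, 162.3]
force: [-0.6, 0.0, -5.1]
finger_gap: 0.137
grasp_force: 68.6
```

The wire has snapped past the keepers: the force is back to the pail's weight. Landing in 1 mm steps.

```bash

python3 -m handwheel '[[0,0,-0.05,0],[0,0,0,0]]' | sed -n '2,4p'
python3 -m handwheel '[[0,0,-0.05,0],[0,0,0,0]]' | sed -n '2,4p'
python3 -m handwheel '[[0,0,-0.05,0],[0,0,0,0],[0,0,0,0]]' | sed -n '2,4p'
```

```text
ee_pos: [499.6, -232.7, 241.9]
eef_rot: [-180.0, -0.0, 162.3]
force: [0.3, 1.3, -4.6]
ee_pos: [499.7, -232.7, 241.1]
eef_rot: [-180.0, -0.0, 162.3]
force: [0.5, 0.4, -3.7]
ee_pos: [499.7, -232.6, 240.3]
eef_rot: [180.0, -0.0, 162.3]
force: [-0.2, -1.4, -4.5]
```

```bash

python3 -m handwheel '[[0,0,-0.05,0],[0,0,0,0],[0,0,0,0]]' | sed -n '2,4p'
python3 -m handwheel '[[0,0,-0.05,0],[0,0,0,0],[0,0,0,0]]' | sed -n '2,4p'
python3 -m handwheel '[[0,0,-0.05,0],[0,0,0,0],[0,0,0,0]]' | sed -n '2,4p'
```

```text
ee_pos: [499.7, -232.6, 239.2]
eef_rot: [180.0, -0.0, 162.3]
force: [-0.1, 0.1, -3.5]
ee_pos: [499.7, -232.6, 238.2]
eef_rot: [-180.0, -0.0, 162.3]
force: [-0.5, -0.5, -5.0]
ee_pos: [499.8, -232.7, 237.7]
eef_rot: [-180.0, 0.0, 162.3]
force: [0.8, 0.7, -1.7]
```

```bash

python3 -m handwheel '[[0,0,-0.03,0],[0,0,0,0],[0,0,0,0]]' | sed -n '2,4p'
python3 -m handwheel '[[0,0,-0.03,0],[0,0,0,0],[0,0,0,0]]' | sed -n '2,4p'
python3 -m handwheel '[[0,0,-0.03,0],[0,0,0,0],[0,0,0,0]]' | sed -n '2,4p'
```

```text
ee_pos: [499.9, -232.9, 237.5]
eef_rot: [-180.0, 0.1, 162.3]
force: [-1.2, 0.7, 2.3]
ee_pos: [499.9, -232.9, 237.3]
eef_rot: [-180.0, 0.1, 162.3]
force: [-3.8, 1.0, 4.2]
ee_pos: [499.9, -232.9, 237.2]
eef_rot: [-180.0, 0.1, 162.3]
force: [-4.2, 2.3, 7.7]
```

```bash

python3 -m handwheel '[[0,0,-0.01,0],[0,0,0,0],[0,0,0,0],[0,0,0,0]]' | sed -n '2,4p'
python3 -m handwheel '[[0,0,0,0],[0,0,0,0],[0,0,0,0]]' | sed -n '2,4p'
python3 -m handwheel '[[0,0,0,0],[0,0,0,0],[0,0,0,0]]'
```

```text
ee_pos: [500.0, -232.9, 237.2]
eef_rot: [-180.0, 0.1, 162.3]
force: [-4.2, 2.2, 8.8]
ee_pos: [499.9, -232.9, 237.2]
eef_rot: [-180.0, 0.1, 162.3]
force: [-4.1, 1.9, 8.1]
time: 20.37
ee_pos: [499.9, -232.9, 237.2]
eef_rot: [-180.0, 0.1, 162.3]
force: [-4.3, 2.8, 7.8]
finger_gap: 0.139
grasp_force: 69.9
```

```bash

python3 -m handwheel '[[0,0,0.03,0],[0,0,0.03,0],[0,0,0,0],[0,0,0,0]]' - 25
python3 -m handwheel '[[0,0,0,0],[0,0,0,0],[0,0,0,0]]' 22
python3 -m handwheel '[[0,0,0,0],[0,0,0,0],[0,0,0,0]]' 34
python3 - <<'E'
from h import *
c=read_camera("scene");save("rel",cv2.resize(c["image"][60:260,60:260],(600,600),interpolation=2))
E
```

```text
time: 20.7
ee_pos: [499.9, -232.9, 237.3]
eef_rot: [-180.0, 0.1, 162.3]
force: [-3.1, 1.4, 6.5]
finger_gap: 0.137
grasp_force: 69.7
time: 20.95
ee_pos: [500.0, -232.7, 236.0]
eef_rot: [180.0, -0.0, 162.3]
force: [-0.1, 0.2, 0.6]
finger_gap: 0.257
grasp_force: 0.0
time: 21.2
ee_pos: [499.8, -232.7, 236.3]
eef_rot: [-180.0, -0.0, 162.3]
force: [-0.1, -0.0, 0.2]
finger_gap: 0.391
grasp_force: 0.0
```

View pics/rel.png

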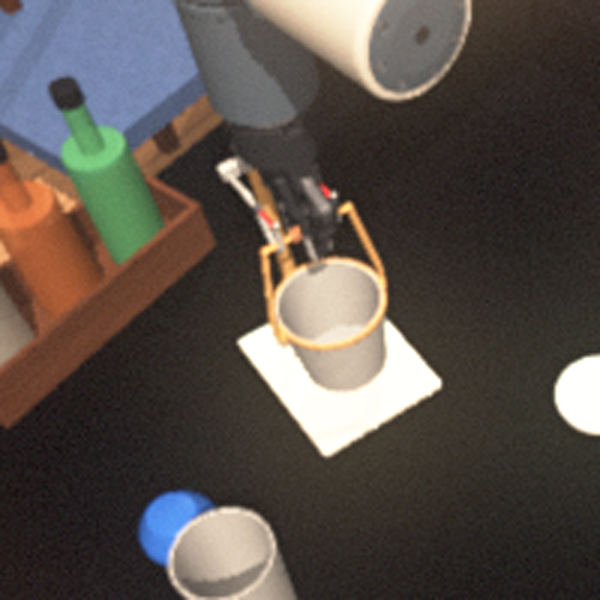

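Released: the pail hangs level at (330,320) with the bail in both hooks. Backing straight up.

```bash

python3 -m handwheel '[[0,0,0.1,0],[0,0,0.2,0],[0,0,0.2,0],[0,0,0.2,0],[0,0,0.2,0]]'|sed -n '2,4p'
python3 -m handwheel '[[0,0,0.3,0],[0,0,0.4,0],[0,0,0.5,0],[0,0,0.5,0],[0,0,0.5,0]]'|sed -n '2,4p'
python3 -m handwheel '[[0,0,0.5,0],[0,0,0.6,0],[0,0,0.8,0],[0,0,0.8,0],[0,0,0.8,0]]'|sed -n '2,4p'
python3 -m handwheel '[[0.3,0.5,0.5,0],[0.3,0.8,0.5,0],[0.3,0.8,0.5,0],[0.3,0.8,0.3,0],[0.3,0.8,0,0]]'
python3 -m handwheel '[[0.3,0.8,0,0],[0.3,0.8,0,0],[0.3,0.8,0,0],[0.3,0.8,0,0],[0.3,0.5,0,0]]'
python3 -m handwheel '[[0,0,0,0],[0,0,0,0],[0,0,0,0],[0,0,0,0],[0,0,0,0]]' | head -1
python3 - <<'E'
from h import *
O=np.array([500.1,-232.3]);ang=np.radians(-17.7);ex=np.array([np.cos(ang),np.sin(ang)]);ey=np.array([-ex[1],ex[0]])
for k in range(2):
  for n in("scene","top"):
    c=read_camera(n);P=cloud(c);h=cv2.cvtColor(c["image"],cv2.COLOR_RGB2HSV).astype(int)
    d=P[...,:2]-O;X=d@ex;Y=d@ey;near=(abs(X)<70)&(abs(Y)<80)
    rd=near&((h[...,0]<6)|(h[...,0]>174))&(h[...,1]>130)&(P[...,2]>230)
    rim=near&(P[...,2]>130)&(P[...,2]<153)
    print(n,"red",[(int(m.sum()),np.percentile(P[m][:,2],[5,50,95]).round(0)) for m in(rd&(X<0),rd&(X>0)) if m.sum()],"rim",rim.sum(),[np.percentile(a[rim],[2,98]).round(0) for a in(X,Y,P[...,2])])
    if k and n=="top": b=c["image"][140:260,330:450]
    if k and n=="scene": a=c["image"][80:220,90:230]
save("fin",np.hstack([cv2.resize(x,(400,400),interpolation=2) for x in(a,b)]))
E
```

```text
ee_pos: [499.9, -232.7, 255.2]
eef_rot: [180.0, 0.0, 162.3]
force: [0.4, 0.0, -0.2]
ee_pos: [499.9, -232.7, 299.9]
eef_rot: [-180.0, 0.0, 162.3]
force: [-0.3, 0.7, 0.2]
ee_pos: [499.6, -232.7, 370.1]
eef_rot: [-180.0, 0.0, 162.3]
force: [1.1, 0.3, 0.2]
time: 22.92
ee_pos: [530.2, -158.2, 406.9]
eef_rot: [180.0, 0.2, 162.2]
force: [-0.2, -1.3, 0.5]
finger_gap: 0.403
grasp_force: 0.0
time: 23.33
ee_pos: [560.0, -83.4, 405.4]
eef_rot: [180.0, 0.1, 162.3]
force: [-0.5, 0.5, 0.3]
finger_gap: 0.396
grasp_force: 0.0
time: 23.75
scene red [(3, array([278., 279., 279.])), (5, array([273., 276., 278.]))] rim 275 [array([-63.,  59.]), array([-52.,  59.]), array([131., 148.])]
top red [(15, array([276., 278., 282.])), (14, array([276., 278., 281.]))] rim 253 [array([-64.,  57.]), array([-55.,  54.]), array([132., 145.])]
scene red [(3, array([276., 276., 278.])), (5, array([275., 276., 279.]))] rim 276 [array([-62.,  59.]), array([-54.,  59.]), array([130., 146.])]
top red [(15, array([277., 279., 281.])), (14, array([275., 277., 281.]))] rim 257 [array([-63.,  58.]), array([-55.,  55.]), array([131., 144.])]
```

View pics/fin.png

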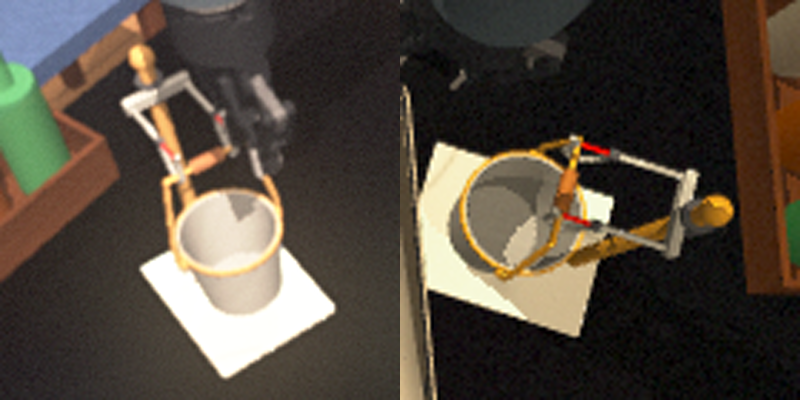

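Final check: both keepers are shut (red at right (597,148) and (577,220), level at z of about 278), the roller hangs below them at (567,190), and the rim reads the same in two shots. Handing in.

```bash

python3 -m handwheel '[[0,0,0,0],[0,0,0,0],[0,0,0,0],[0,0,0,0],[0,0,0,0]]' | head -1
python3 -m handwheel '[[0,0,0,0],[0,0,0,0],[0,0,0,0],[0,0,0,0],[0,0,0,0]]' | head -1
python3 -c "from workcell import workorder;print(workorder.job_done())"
```

```text
time: 24.37
time: 24.78
the job is handed in; nothing more can be done
None
```

The pail hangs level and still by its bail on both hooks with both keepers shut; I pushed it home with about 12 N, nothing else on the trolley was touched, and I handed the job in at about 25 s (the verdict was not shown).

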